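Put the regulator unit back on its round and diamond locating pins

TASK

Put the loose air regulator unit back on the empty mounting base: lower its carrier plate, do not drop it, so that the large hole goes over the round pin and the small hole over the diamond pin, and work it down until the plate lies flat on the base all round. Then let go, and leave the other things on the shelf where they are.

Things in the scene. Friction and masses are not known exactly. Their poses are not given: they have to be found in the camera images.
- unit: The loose regulator unit, about 0.6 kg: steel plate 90 (x) x 170 (y) x 8 mm with an air regulator on its middle, flat on the shelf at first, its y within 0.7 rad of the world's y. Origin: centre of the plate's underside; x across, to the gauge side; y along, to the small hole; z up. White elbows reach out to y = -/+50 mm, 57 mm high. Centre of mass within 3 mm of the centre line.
- unit_grip (a point): Where to grip the loose unit: on its centre line, 36 mm above its underside (its axes as unit). Grip from above across x, on two flat faces 47 mm apart, the white gauge window (+x) and the grey cover (-x), each 34 mm wide (y), 18 to 52 mm above the underside. The black knob above them, 38 mm across at most, ends 78 mm above the underside.
- large_hole (a point): Centre, at the plate's underside, of the unit's large round hole, 18 mm diameter, through the plate, 64 mm from the centre line towards -y. Axes as unit.
- small_hole (a point): Centre, at the plate's underside, of the unit's small round hole, 14 mm diameter, through the plate, 64 mm from the centre line towards +y. Axes as unit.
- base: Empty mounting base, fixed to the shelf: aluminium bridge 100 (x) x 184 (y) mm, flat top 30 mm above the shelf, two steel pins on it. Origin: centre of its underside, on the shelf. Its axes are those the seated unit must have: z up, y from the round pin (y = -64 mm) to the diamond pin (y = +64 mm), within 0.35 rad of the world's y.
- round_pin_foot (a point): Foot of the round pin, its centre line at the base's top face. Diameter 16 mm up to 10 mm above the top face, then a bullet nose to 7 mm diameter at 22 mm. Fits the large hole with 1 mm play all round. Too big for the small hole.
- diamond_pin_foot (a point): Foot of the diamond pin, its centre line at the base's top face. 12 mm wide across the base (x), only 7 mm along y, up to 9 mm above the top face, then a nose to 5 mm at 17 mm: shorter than the round pin, so the round pin enters first. Fits the small hole with 1 mm play across.
- neighbour: A second, identical base, fixed, that already carries its own identical regulator unit, also fixed (top of its knob 108 mm above the shelf). Origin at the centre of its underside. Not to be worked on; it shows how a seated unit looks.
- sensor_box: Loose white sensor box with a steel flange on one side, 50 x 86 x 42 mm. Bystander. Origin at its underside.
- spare_gauge: Loose round black pressure gauge lying face up, 52 mm across, 24 mm high, brass stem. Bystander. Origin at its underside.
- spare_valve: Loose solenoid valve, 95 x 26 x 46 mm. Bystander. Origin at its underside.
- tee_fitting: Loose white plastic tee fitting, 64 x 35 x 21 mm. Bystander. Origin at its underside.
- angle_bracket: Loose steel angle bracket, 80 x 30 x 40 mm. Bystander. Origin at its underside.
- screwdriver: Loose screwdriver lying at the side (+y). Bystander. Origin at its underside.
- wrench: Loose wrench lying at the side (-y). Bystander. Origin at its underside.
Mind the look-alikes: they are no part of the job. Leave any yellow look-alike of the unit alone. What is shaped like the base but red is not meant.

How it is judged:
At the end, for the whole second after the job is handed in: The unit is released and at rest on the empty base: large hole over the round pin and small hole over the diamond pin, each within 3 mm sideways, the plate's underside within 2 mm of the base's top at both pins and level within 2 degrees (horizontal distance between large_hole and round_pin_foot below 0.003 m and horizontal distance between small_hole and diamond_pin_foot below 0.003 m and z of each of large_hole, small_hole in the frame of base below 0.032 m and angle between unit_grip's own z axis and vertical below 0.035 rad and linear speed of unit below 0.01 m/s); the robot touches nothing.
It fails at once if the unit is dropped or slammed onto the base: it moves faster than 0.35 m/s with its large hole within 25 mm of the round pin's foot (distance between large_hole and round_pin_foot below 0.025 m and linear speed of unit above 0.35 m/s).
It fails at once if another thing on the shelf is knocked more than 30 mm from its place (distance of any of sensor_box, spare_gauge, spare_valve, tee_fitting, angle_bracket, screwdriver, wrench from where it was at the start of the episode above 0.03 m).
It also fails if it takes over 45 s, if anything falls off the work surface, if the arm or the gripper's body presses on something with over 40 N, if the wrist force passes 120 N, or if a joint passes its speed limit or range.

ROBOT

A 7-joint arm with a two-finger parallel gripper is mounted at the origin on the work surface. World frame = base frame: x ahead of the robot, y to its left, z up, the work surface at z = 0. Lengths are in m, angles in rad, forces in N, time in s.
With the tool pointing down it reaches from about 0.4 to 0.925 m from the base axis. Payload 5.6 kg.
Tool frame: the origin (TCP) lies between the finger pads; the fingertips stand 22 mm ahead of it and the grasp point (between the pads) lies 3 mm ahead of it; z points along the fingers, y is the line along which they close (so a half turn about z gives the same grasp; the last joint's range is limited). The gripper opens to 85 mm and grips with 20 to 120 N. Pads are 22 mm wide; open, the fingers measure 114 mm over their backs; the gripper's body (76 mm by 85 mm) begins 54 mm behind the grasp point. The pads swing forward as they close: fully open they stand 13 mm farther back than shut.
Start: joints at [1.076, 0.468, -0.012, 1.603, 0.006, 1.071, -0.056], TCP at [0.284, -0.585, 0.253] pointing down, gripper open.
Joint ranges: [-2.53, 2.53], [-0.31, 2.02], [-1.57, 1.55], [0.28, 2.44], [-1.29, 4.43], [0.15, 1.84], [-2.92, 2.92]. Speed limits (rad/s): [2.57, 2.57, 3.14, 3.14, 3.14, 3.14, 3.14].

INTERFACE

Orientations are given as a rotation vector (axis times angle).
In Python, from cell import ctrl gives the robot as it stands.
- The arm moves only by the tool carry_out, never from a script. Its argument "targets" is a list of rows, each a list of 7 numbers: the shift along the tool's x, y, z in cm, then the turn, a rotation vector about the tool's x, y, z in degrees, then the closure, from 0 (fully open) to 1 (shut). A call has 1 to 20 rows; each row shifts and turns the commanded pose from where the row before left it, along the tool's axes as they then stand; what a row does not reach is not made up. A row lasts 1/8 s, in which the tool goes at most 62.5 mm and 10.7 degrees, less where a joint would pass 70% of its speed; a pose out of reach is approached as far as the arm can. A call with a gripper value outside its range is refused whole. The fingers move at their own pace and stop on an object; "grip_force" is the grip in N (left out, the last holds). Time passes only in rows, so rows that do not move let the fingers close. It gives the time, the measured TCP pose, the force, the opening and the grip force at its end, in the units of the state.
- ctrl.read_state(): the state, without advancing time (a new reading comes with each control period).
- ctrl.get_image(name): name is "side" or "top" or "wrist"; returns a dict with "frame" (420x560x3 uint8, red, green, blue), "z_map" (420x560 float32, m along the optical axis (not along the pixel's ray), 0 where there is no reading), "fx", "fy", "cx", "cy" (pixels), "cam_to_world" (4x4, takes a point from camera to world coordinates); the wrist camera has in their place "tool_from_camera" (4x4, takes a point from camera to tool coordinates, whose origin is the TCP and whose axes are the flange's). Camera axes: x right, y down, z forward; pixel columns grow to the right and rows downward; lengths in m; the calibration is good to about 2 mm. A picture is of the moment at which its call begins: read the wrist's pose just before it.
- ctrl.close_job(): hands the job in; it is judged then, once.
The state is a dict: "t": time; "q": joint angles; "qd": joint speeds; "joint_efforts": joint torques, N m; "eef_pos": TCP position; "tool_rot": TCP orientation; "wrist_force": force on the tool from outside, world axes, zero at the start; "ft_torque": the same for the moment, N m; "width": finger opening in m; "finger_force": force on a finger pad.
Only numpy, scipy, OpenCV 4.12 (cv2) and the standard library are available. Lean on these libraries where they do the work, as an engineer would, in place of code of your own. Each camera call takes 0.05 s, during which the arm holds its last target. There are 200 camera calls.

## Working session

There is one attempt and no reset: what is moved stays moved. The work goes in short steps, Python scripts to look and compute and a tool call to move; the robot and the scene stay as the last step left them, time stands still between calls to the robot, and variables do not carry over. Pictures are saved under pics/ and viewed, at most 10 in all, crops included, and the job is handed in when it is done.

Besides the shell and the picture viewer there is one more tool, called after ">>>" by a JSON object that holds its "name" and its "arguments". carry_out: Moves the arm, as the interface text tells. Its arguments: {"type":"object","properties":{"targets":{"type":"array","items":{"type":"array","items":{"type":"number"}}},"grip_force":{"type":"number"}},"required":["targets"]}

```bash
mkdir -p pics; ls; cat > h.py <<'E'
import numpy as np,cv2
from scipy.spatial.transform import Rotation as R
from cell import ctrl
def grab(n):
    s=ctrl.read_state(); im=ctrl.get_image(n)
    if n=='wrist':
        T=np.eye(4);T[:3,:3]=R.from_rotvec(s['tool_rot']).as_matrix();T[:3,3]=s['eef_pos']
        im['cam_to_world']=T@np.array(im['tool_from_camera'])
    return s,im
def save(im,p): cv2.imwrite(p,cv2.cvtColor(im['frame'],cv2.COLOR_RGB2BGR))
def cloud(im):
    z=im['z_map'];v,u=np.indices(z.shape)
    P=np.stack([(u-im['cx'])/im['fx']*z,(v-im['cy'])/im['fy']*z,z,np.ones_like(z)],-1)
    return (P@np.array(im['cam_to_world']).T)[...,:3]
def ray(im,u,v,h):
    T=np.array(im['cam_to_world']);d=T[:3,:3]@np.array([(u-im['cx'])/im['fx'],(v-im['cy'])/im['fy'],1.])
    o=T[:3,3];return o+d*(h-o[2])/d[2]
E
python3 - <<'E'
from h import *
s,a=grab('top');save(a,'pics/top.png');_,b=grab('side');save(b,'pics/side.png')
np.savez('top.npz',**a);np.savez('side.npz',**b)
print(s);print(a['cam_to_world'],a['fx'],b['cam_to_world'])
E
```

```text
pics
{'t': 0.0, 'q': array([ 1.07600289,  0.46838319, -0.01159473,  1.603623  ,  0.0059806 ,
        1.07140087, -0.05633425]), 'qd': array([-9.90131728e-04, -4.37522892e-04,  4.17644563e-04, -7.33951118e-05,
        1.06283745e-03, -1.02135111e-03,  1.23825717e-03]), 'joint_efforts': array([-4.13763782e-04, -5.32376719e+01,  2.13854288e-02, -2.51300508e+01,
        1.13271904e-02,  7.88359030e-03, -8.05043584e-06]), 'eef_pos': array([ 0.28349109, -0.5843445 ,  0.25233464]), 'tool_rot': array([-3.06015344e+00, -7.03097341e-01,  7.94327921e-04]), 'wrist_force': array([-0.11703435,  0.03945606,  0.12532938]), 'ft_torque': array([-0.01282261, -0.03352966, -0.02494506]), 'finger_force': 0.0, 'width': 0.0853554631222329}
[[-0.02742796 -0.9813003   0.19051881  0.21651271]
 [-0.99936394  0.03126353  0.01715522 -0.00460588]
 [-0.02279071 -0.1899271  -0.98153364  1.43055586]
 [ 0.          0.          0.          1.        ]] 464.4227647190645 [[ 0.99199347 -0.10221824  0.07416458  0.36616695]
 [-0.12617176 -0.77685475  0.61690954 -0.96799782]
 [-0.0054443  -0.62132772 -0.78353189  1.26550495]
 [ 0.          0.          0.          1.        ]]
```

View pics/top.png

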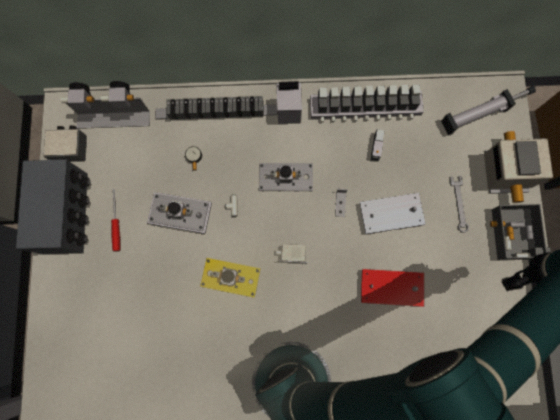

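View pics/side.png

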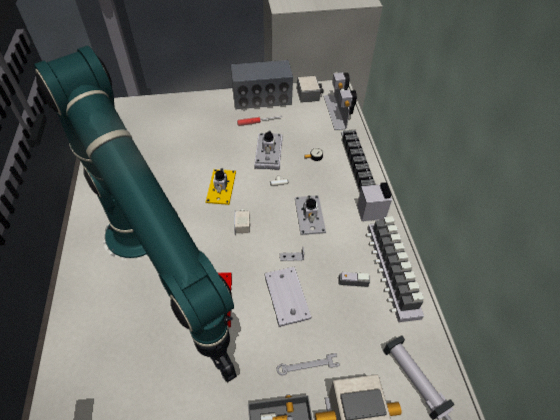

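The top view shows two grey units, at (180,212) and (286,177), one yellow unit at (230,277), an empty aluminium base at (392,213) and a red one at (393,287). I'll use heights to tell the loose unit from the neighbour, and check that in an enlarged crop.

```bash
python3 - <<'E'
from h import *
a=dict(np.load('top.npz'));C=cloud(a);hsv=cv2.cvtColor(a['frame'],cv2.COLOR_RGB2HSV)
Z=C[...,2]
for n,(u0,u1,v0,v1) in dict(A=(145,216,188,240),B=(250,320,155,200),base=(352,432,188,240)).items():
    z=Z[v0:v1,u0:u1];print(n,'z max',z.max(), np.histogram(z,bins=[-.02,.004,.014,.024,.034,.044,.06,.08,.1,.13])[0])
f=cv2.cvtColor(a['frame'],cv2.COLOR_RGB2BGR)
c=[cv2.resize(f[y:y+60,x:x+84],(392,280),interpolation=cv2.INTER_CUBIC) for x,y in((138,182),(244,148),(350,182),(188,247))]
cv2.imwrite('pics/crop.png',np.vstack([np.hstack(c[:2]),np.hstack(c[2:])]))
E
```

```text
A z max 1.4305558575675827 [1723   51   61  508  941   50  120  127   97]
B z max 1.4305558575675827 [1887  898   12   43   48  139   94   12    0]
base z max 1.4305558575675827 [2101   77  168 1716   67   14    0    0    0]
```

View pics/crop.png

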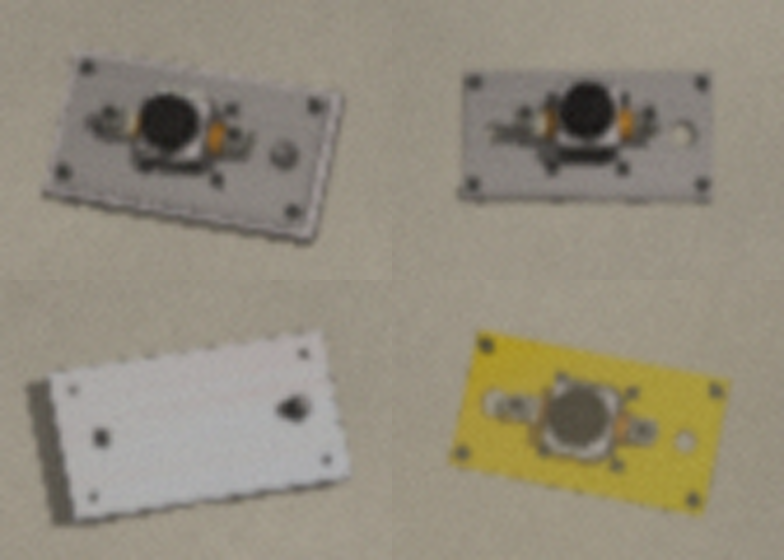

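Crops: top right (286,177) is the loose unit. Its plate is at about 8 mm and the shelf shows through the large hole at right, around full-image (317,176). Top left sits on a base at 38 mm, so it is the neighbour. Bottom left (392,213) is the empty base, with the round pin at right (~(413,211)) and the diamond pin at left (~(372,215)). The yellow one is the look-alike.

```bash
cat >> h.py <<'E'
def rect(im,c,zlo,zhi,h,r=.13):
    "plate pose from the largest contour of a height band; returns centre, long-axis yaw rel. to +y, size"
    C=cloud(im);m=((C[...,2]>zlo)&(C[...,2]<zhi)&(np.hypot(C[...,0]-c[0],C[...,1]-c[1])<r)&(im['z_map']>0)).astype(np.uint8)
    m=cv2.morphologyEx(m,cv2.MORPH_CLOSE,np.ones((3,3)))
    k=max(cv2.findContours(m,cv2.RETR_EXTERNAL,cv2.CHAIN_APPROX_NONE)[0],key=cv2.contourArea)[:,0]
    P=np.array([ray(im,u,v,h)[:2] for u,v in k],np.float32)
    (x,y),_,_=q=cv2.minAreaRect(P);B=cv2.boxPoints(q);e=[B[1]-B[0],B[2]-B[1]];l=max(e,key=np.linalg.norm)
    l=l*np.sign(l[1]);return np.array([x,y]),np.arctan2(-l[0],l[1]),sorted(np.linalg.norm(e,axis=1))
def toolmove(s,goal,yaw):
    "cm shift in current tool axes and deg turn about tool z so that tool y lies along unit x (yaw), tool down"
    M=R.from_rotvec(s['tool_rot']).as_matrix();d=M.T@(np.array(goal)-s['eef_pos'])*100
    best=None
    for sg in(1,-1):
        y=sg*np.array([np.cos(yaw),np.sin(yaw),0]);z=np.array([0,0,-1.]);G=np.stack([np.cross(y,z),y,z],1)
        rv=np.degrees(R.from_matrix(M.T@G).as_rotvec())
        if best is None or np.linalg.norm(rv)<np.linalg.norm(best):best=rv
    return d.round(2),best.round(2)
E
python3 - <<'E'
from h import *
a=dict(np.load('top.npz'));s=ctrl.read_state()
u=ray(a,286,177,.008);b=ray(a,392,213,.03)
print(u,b);ru=rect(a,u,.0045,.014,.008);rb=rect(a,b,.024,.036,.03);print(ru,rb)
w=ctrl.get_image('wrist');print(np.array(w['tool_from_camera']).round(3),w['fx'])
print(toolmove(s,[*rb[0],.33],rb[1]),toolmove(s,[*ru[0],.33],ru[1]))
print(R.from_rotvec(s['tool_rot']).as_matrix().round(2))
E
```

```text
[ 0.62216195 -0.00430922  0.008     ] [ 0.49079006 -0.32510069  0.03      ]
(array([ 0.62260801, -0.00104227]), np.float32(-0.03309824), [np.float32(0.10514809), np.float32(0.17203327)]) (array([ 0.49089468, -0.32548633]), np.float32(0.12458186), [np.float32(0.10098192), np.float32(0.18431632)])
[[ 0.    -0.949 -0.315  0.08 ]
 [ 1.    -0.     0.001 -0.   ]
 [-0.001 -0.315  0.949 -0.121]
 [ 0.     0.     0.     1.   ]] 350.05226553041643
(array([ 29.96, -14.25,  -7.74]), array([-9.000e-02, -5.000e-02, -7.125e+01])) (array([ 55.97, -37.69,  -7.7 ]), array([-9.000e-02, -5.000e-02, -6.222e+01]))
[[ 0.9   0.44 -0.  ]
 [ 0.44 -0.9   0.  ]
 [-0.   -0.   -1.  ]]
```

>>> {"name": "carry_out", "arguments": {"targets": [[4,-2.3,-0.3,0,0,0,0],[4,-2.3,-0.3,0,0,0,0],[4,-2.3,-0.3,0,0,0,0],[4,-2.3,-0.3,0,0,0,0],[4,-2.3,-0.3,0,0,0,0],[4,-2.3,-0.3,0,0,0,0],[4,-2.3,0,0,0,0,0],[4,-2.3,0,0,0,0,0],[0,0,0,0,0,-9,0],[0,0,0,0,0,-9,0],[0,0,0,0,0,-9,0],[0,0,0,0,0,-9,0],[0,0,0,0,0,-9,0],[0,0,0,0,0,-9,0],[0,0,0,0,0,-9,0],[0,0,0,0,0,-8.2,0],[0,0,0,0,0,0,0],[0,0,0,0,0,0,0]]}}

```text
t: 2.4
eef_pos: [0.4912, -0.2796, 0.2711]
tool_rot: [-2.083, -2.352, 0.0]
wrist_force: [-0.6, 0.1, -1.8]
width: 0.0854
finger_force: 0.0
```

```bash
python3 - <<'E'
from h import *
s,w=grab('wrist');save(w,'pics/w1.png');np.savez('w1.npz',**w)
print(s['eef_pos'],s['q'].round(2));print(rect(w,(.491,-.325),.024,.036,.03))
u=ray(dict(np.load('top.npz')),286,177,.008)
print(toolmove(s,[.622,.05,.27],-.0))
E
```

```text
[ 0.49117176 -0.2796345   0.27109679] [ 0.76  0.34 -0.37  1.78  0.14  1.05  0.46]
(array([ 0.49130312, -0.32536152]), np.float32(0.1259466), [np.float32(0.09971404), np.float32(0.18434851)])
(array([31.14, 16.97,  0.11]), array([-0.02, -0.01,  6.94]))
```

View pics/w1.png

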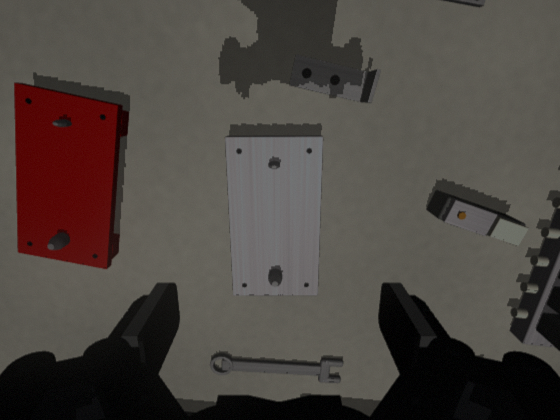

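The wrist picture shows the empty base centred near (275,215), round pin at (276,275) and diamond pin at (275,163), so the orientation is as expected. The red base is at left. Next I look at the unit from the same relative pose.

>>> {"name": "carry_out", "arguments": {"targets": [[3.8,2.1,0,0,0,0,0],[3.8,2.1,0,0,0,0,0],[3.8,2.1,0,0,0,0,0],[3.8,2.1,0,0,0,0,0],[3.8,2.1,0,0,0,0,0],[3.8,2.1,0.5,0,0,0,0],[3.8,2.1,0.7,0,0,0,0],[3.8,2.1,1,0,0,0,0],[0,0,0,0,0,8.8,0],[0,0,0,0,0,0,0],[0,0,0,0,0,0,0],[0,0,0,0,0,0,0]]}}

```text
t: 3.95
eef_pos: [0.6206, 0.042, 0.2495]
tool_rot: [2.254, 2.187, 0.0]
wrist_force: [-0.5, -0.8, -0.5]
width: 0.0854
finger_force: 0.0
```

```bash
python3 - <<'E'
from h import *
s,w=grab('wrist');save(w,'pics/w2.png');np.savez('w2.npz',**w)
print(s['eef_pos'],s['q'].round(2));c,y,sz=rect(w,(.6226,-.001),.0045,.014,.008);print(c,y,sz)
print(toolmove(s,[*c,.12],y))
C=cloud(w)
for lo,hi in((.02,.05),(.06,.085)): print(rect(w,c,lo,hi,(lo+hi)/2,.04))
E
```

```text
[0.62060498 0.04201984 0.24949709] [ 0.2   0.47 -0.44  1.66  0.22  1.06 -0.33]
[ 0.62428361 -0.00265509] -0.037993632 [np.float32(0.09004475), np.float32(0.17066757)]
(array([-4.45,  0.5 , 12.95]), array([0.02, 0.02, 0.45]))
(array([0.62579381, 0.02305673]), np.float32(1.5180286), [np.float32(0.027399998), np.float32(0.04757577)])
(array([ 0.62420517, -0.00108962]), np.float32(-0.0303188), [np.float32(0.034132313), np.float32(0.039710008)])
```

View pics/w2.png

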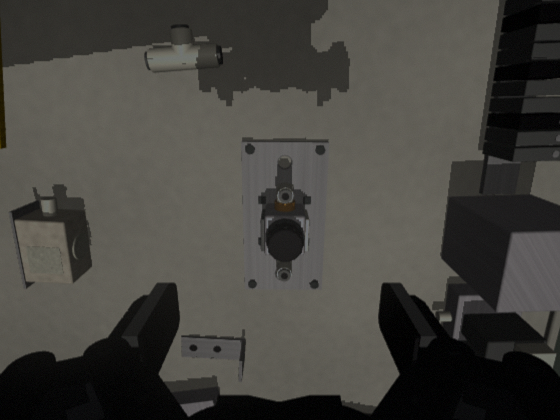

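The picture shows the unit's plate centred near (285,215), small hole at (285,161) towards +y, knob at (285,240). The fingers have clear space on both sides, so I go down to grip.

>>> {"name": "carry_out", "arguments": {"targets": [[-1.5,0.2,0,0,0,0.5,0],[-1.5,0.2,0,0,0,0,0],[-1.45,0.1,0,0,0,0,0],[0,0,2.5,0,0,0,0],[0,0,3,0,0,0,0],[0,0,3,0,0,0,0],[0,0,3,0,0,0,0],[0,0,3,0,0,0,0],[0,0,2.5,0,0,0,0],[0,0,2,0,0,0,0],[0,0,1,0,0,0,0],[0,0,0.9,0,0,0,0],[0,0,0,0,0,0,0],[0,0,0,0,0,0,0]]}}

```text
t: 5.75
eef_pos: [0.6245, -0.0017, 0.041]
tool_rot: [2.263, 2.178, 0.001]
wrist_force: [0.5, 0.6, -0.5]
width: 0.0852
finger_force: 0.0
```

```bash
python3 - <<'E'
from h import *
s=ctrl.read_state();print(toolmove(s,[.6243,-.0027,.04],-.038))
E
```

```text
(array([-0.1 , -0.02,  0.1 ]), array([ 0.07, -0.  , -0.03]))
```

>>> {"name": "carry_out", "arguments": {"targets": [[-0.1,0,0.1,0,0,0,0.2],[0,0,0,0,0,0,0.4],[0,0,0,0,0,0,0.6],[0,0,0,0,0,0,1],[0,0,0,0,0,0,1],[0,0,0,0,0,0,1],[0,0,0,0,0,0,1],[0,0,0,0,0,0,1]], "grip_force": 70}}

```text
t: 6.75
eef_pos: [0.6245, -0.0029, 0.0399]
tool_rot: [2.263, 2.177, 0.001]
wrist_force: [0.0, -1.7, 6.0]
width: 0.0462
finger_force: 74.2
```

>>> {"name": "carry_out", "arguments": {"targets": [[0,0,-0.5,0,0,0,1],[0,0,-1.5,0,0,0,1],[0,0,-2.5,0,0,0,1],[0,0,-3,0,0,0,1],[0,0,-3,0,0,0,1],[0,0,-2.5,0,0,0,1],[0,0,-1,0,0,0,1],[0,0,0,0,0,0,1],[0,0,0,0,0,0,1]]}}

```text
t: 7.88
eef_pos: [0.623, -0.003, 0.178]
tool_rot: [-2.263, -2.177, 0.003]
wrist_force: [0.0, 0.8, -5.8]
width: 0.046
finger_force: 73.2
```

```bash
python3 - <<'E'
from h import *
s,w=grab('wrist');np.savez('w3.npz',**w)
z0=s['eef_pos'][2]-.04
c,y,sz=rect(w,s['eef_pos'],z0+.001,z0+.018,z0+.008,.11);print(s['eef_pos'],s['wrist_force'],s['ft_torque'],c,y,sz)
M=R.from_rotvec(s['tool_rot']).as_matrix();print('yaw tool',np.arctan2(M[1,1],M[0,1]))
C=cloud(w);P=C[(np.abs(C[...,2]-z0-.008)<.008)&(np.hypot(C[...,0]-c[0],C[...,1]-c[1])<.1)]
A=np.c_[P[:,:2]-c,np.ones(len(P))]
for _ in range(4):
    k=np.linalg.lstsq(A,P[:,2],rcond=None)[0];r=abs(P[:,2]-A@k)<.0015;P,A=P[r],A[r]
print('plane',k,len(P),z0)
save(w,'pics/w3.png')
print(toolmove(s,[.4912,-.3254,.2],.125))
E
```

```text
[ 0.62303211 -0.0029695   0.1779769 ] [ 0.03999959  0.78881541 -5.77021304] [-0.00792897 -0.00990405  0.0145028 ] [0.62355202 0.03494398] -0.03843294 [np.float32(0.090162575), np.float32(0.09423259)]
yaw tool -0.038703408359674375
plane [-0.00311129 -0.0005973   0.14625663] 28777 0.13797690117074835
(array([-32.73, -11.93,  -2.17]), array([-0.14, -0.  , -9.38]))
```

View pics/w3.png

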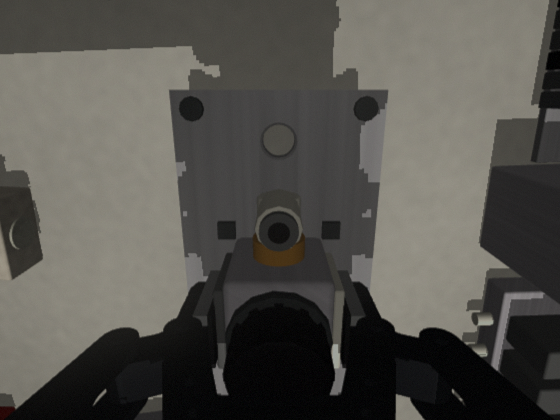

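The held unit is level (0.2°) and aligned with the tool, and the small hole is visible at (278,140). I carry it over the base and stop above the pins.

>>> {"name": "carry_out", "arguments": {"targets": [[-1.5,-0.5,0,0,0,0,1],[-3,-1.1,0,0,0,0,1],[-3.5,-1.3,0,0,0,0,1],[-3.5,-1.3,0,0,0,0,1],[-3.5,-1.3,0,0,0,0,1],[-3.5,-1.3,0,0,0,0,1],[-3.5,-1.3,0,0,0,0,1],[-3.5,-1.3,0,0,0,0,1],[-3.5,-1.2,0,0,0,0,1],[-2.5,-0.9,0,0,0,0,1],[-1.2,-0.4,0,0,0,0,1],[0,0,0,0,0,-3,1],[0,0,0,0,0,-4,1],[0,0,0,0,0,-2.4,1],[0,0,1.5,0,0,0,1],[0,0,2.5,0,0,0,1],[0,0,2,0,0,0,1],[0,0,0.8,0,0,0,1],[0,0,0,0,0,0,1],[0,0,0,0,0,0,1]]}}

```text
t: 10.42
eef_pos: [0.493, -0.3252, 0.112]
tool_rot: [2.077, 2.355, 0.0]
wrist_force: [-0.5, -0.1, -4.9]
width: 0.0461
finger_force: 73.0
```

```bash
python3 - <<'E'
from h import *
s,w=grab('wrist');np.savez('w4.npz',**w)
print(s['eef_pos'],s['wrist_force'],toolmove(s,[.4912,-.3254,.1],.125))
# small hole: circle in image near expected place
save(w,'pics/w4.png')
g=cv2.cvtColor(w['frame'],cv2.COLOR_RGB2GRAY)
zt=s['eef_pos'][2]-.04+.008
k=cv2.HoughCircles(cv2.medianBlur(g,3),cv2.HOUGH_GRADIENT,1,50,param1=60,param2=12,minRadius=13,maxRadius=21)
M=R.from_rotvec(s['tool_rot']).as_matrix()
for u,v,r in k[0]:
    if 90<v<190 and 230<u<330:
        p=ray(w,u,v,zt);print(u,v,r,p,'tool',M.T@(p-s['eef_pos'])*1000)
T=np.array([np.cos(.125),np.sin(.125)]);n=np.array([-T[1],T[0]]);print('pin D',np.array([.4912,-.3254])+.064*n)
E
```

```text
[ 0.49298685 -0.32524372  0.11198069] [-0.45534829 -0.05921142 -4.87151787] (array([ 0.01, -0.18,  1.2 ]), array([0.06, 0.05, 0.02]))
278.5 140.5 19.0 [ 0.48426472 -0.26153118  0.07998069] tool [64.33363902 -0.72235881 31.93781472]
pin D [ 0.48322082 -0.26189935]
```

View pics/w4.png

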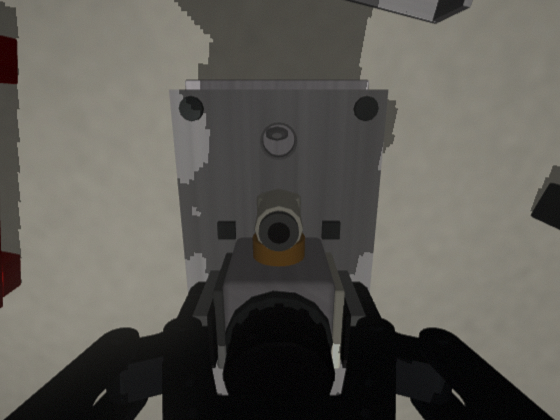

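Through the small hole at (278,140) the diamond pin's tip shows at about (277,132), so I need about 1 mm towards −tool y. I correct that and lower until both noses have entered.

>>> {"name": "carry_out", "arguments": {"targets": [[0,-0.1,0.5,0,0,0,1],[0,0,0.6,0,0,0,1],[0,0,0.4,0,0,0,1],[0,0,0.3,0,0,0,1],[0,0,0.3,0,0,0,1],[0,0,0.3,0,0,0,1],[0,0,0.2,0,0,0,1],[0,0,0,0,0,0,1],[0,0,0,0,0,0,1]]}}

```text
t: 11.6
eef_pos: [0.4915, -0.3251, 0.0854]
tool_rot: [2.078, 2.356, -0.0]
wrist_force: [0.4, -0.5, -5.2]
width: 0.0458
finger_force: 73.0
```

```bash
python3 - <<'E'
from h import *
s,w=grab('wrist')
print(s['eef_pos'],s['wrist_force'],s['ft_torque'],toolmove(s,[.4912,-.3254,.07],.125))
f=cv2.cvtColor(w['frame'],cv2.COLOR_RGB2BGR)[80:200,200:360];cv2.imwrite('pics/w5.png',cv2.resize(f,(640,480),interpolation=cv2.INTER_CUBIC))
E
```

```text
[ 0.49146022 -0.32513059  0.08537135] [ 0.41111278 -0.48283656 -5.17859009] [-0.02143515 -0.06272835 -0.02574056] (array([-0.02, -0.03,  1.54]), array([0.01, 0.01, 0.03]))
```

View pics/w5.png

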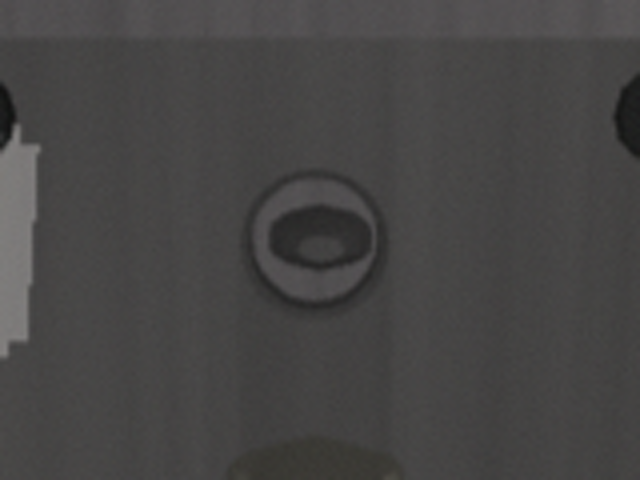

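The diamond pin (320,238) sits inside the small hole (316,238), within about 0.4 mm, and the force reading is only the weight. I continue down gently.

>>> {"name": "carry_out", "arguments": {"targets": [[0,0.04,0.2,0,0,0,1],[0,0,0.2,0,0,0,1],[0,0,0.2,0,0,0,1],[0,0,0.2,0,0,0,1],[0,0,0.2,0,0,0,1],[0,0,0.2,0,0,0,1],[0,0,0.1,0,0,0,1],[0,0,0,0,0,0,1],[0,0,0,0,0,0,1]]}}

```text
t: 12.78
eef_pos: [0.4918, -0.3251, 0.0723]
tool_rot: [2.078, 2.356, -0.0]
wrist_force: [-0.4, -0.8, -4.9]
width: 0.0457
finger_force: 73.0
```

No contact force yet, with about 2.4 mm left.

>>> {"name": "carry_out", "arguments": {"targets": [[0,0,0.1,0,0,0,1],[0,0,0.1,0,0,0,1],[0,0,0.05,0,0,0,1],[0,0,0,0,0,0,1],[0,0,0,0,0,0,1]]}}

```text
t: 13.4
eef_pos: [0.4918, -0.3251, 0.07]
tool_rot: [2.078, 2.356, -0.0]
wrist_force: [-0.6, -1.0, -1.2]
width: 0.0455
finger_force: 73.3
```

Contact has started, so I press a little more.

>>> {"name": "carry_out", "arguments": {"targets": [[0,0,0.05,0,0,0,1],[0,0,0.05,0,0,0,1],[0,0,0,0,0,0,1]]}}

```text
t: 13.78
eef_pos: [0.4918, -0.3252, 0.0699]
tool_rot: [2.078, 2.356, -0.001]
wrist_force: [-3.9, 1.3, 7.3]
width: 0.0457
finger_force: 74.7
```

It has seated firmly (z stopped, push force rising). Release slowly and withdraw straight up.

>>> {"name": "carry_out", "arguments": {"targets": [[0,0,-0.05,0,0,0,0.6],[0,0,0,0,0,0,0.4],[0,0,0,0,0,0,0.2],[0,0,0,0,0,0,0],[0,0,0,0,0,0,0],[0,0,0,0,0,0,0],[0,0,0,0,0,0,0],[0,0,-1,0,0,0,0],[0,0,-2,0,0,0,0],[0,0,-3,0,0,0,0],[0,0,-4,0,0,0,0],[0,0,-4,0,0,0,0],[0,0,-4,0,0,0,0],[3,0,-2,0,0,0,0],[2,0,0,0,0,0,0],[0,0,0,0,0,0,0],[0,0,0,0,0,0,0]]}}

```text
t: 15.9
eef_pos: [0.485, -0.2761, 0.2684]
tool_rot: [-2.078, -2.355, 0.001]
wrist_force: [0.2, 0.3, -0.4]
width: 0.0856
finger_force: 0.0
```

```bash
python3 - <<'E'
from h import *
s,w=grab('wrist');save(w,'pics/w6.png')
c,y,sz=rect(w,(.4912,-.3254),.034,.046,.038);print(s['eef_pos'],s['width'],s['wrist_force'],c,y,sz)
C=cloud(w);P=C[(np.abs(C[...,2]-.038)<.007)&(np.hypot(C[...,0]-c[0],C[...,1]-c[1])<.1)]
A=np.c_[P[:,:2]-c,np.ones(len(P))]
for _ in range(4):
    k=np.linalg.lstsq(A,P[:,2],rcond=None)[0];r=abs(P[:,2]-A@k)<.0015;P,A=P[r],A[r]
print('plane',k)
E
```

```text
[ 0.48497195 -0.27613433  0.26841869] 0.08556105864121828 [ 0.18185556  0.3387693  -0.42485928] [ 0.49097258 -0.32454684] 0.12594372 [np.float32(0.09003064), np.float32(0.17011075)]
plane [ 0.00079665 -0.00057517  0.03824146]
```

View pics/w6.png

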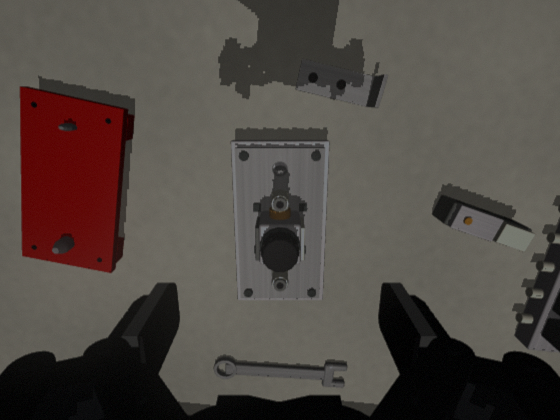

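The plate lies flat on the base around (281,220), with its top at 38.2 mm and level. It is centred to under 1 mm, nothing else has moved, and the gripper is clear.

```bash
python3 -c "
from cell import ctrl;print(ctrl.close_job())"
```

```text
the job is handed in; nothing more can be done
None
```

The loose regulator unit is seated on the empty base and released, with the plate flat and level and centred within about 1 mm. I saw nothing else disturbed. The job is handed in; no verdict was returned.

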